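Sort full and empty canisters and the pestle into their bins

ROBOT

A 6-joint arm with a two-finger parallel gripper is mounted at the origin on the work surface. World frame = base frame: x ahead of the robot, y to its left, z up, the work surface at z = 0. Lengths are in mm, angles in rad, forces in N, time in s.
With the tool pointing down it reaches from about 350 to 975 mm from the base axis. Payload 7.1 kg.
Tool frame: the origin (TCP) lies at the very end of the fingers, on their centre line; the grasp point (between the pads) lies 19 mm behind it (ctrl.tcp_to_grasp is the distance from the TCP to the grasp point, in mm); z points along the fingers, x is the direction in which the jaws open and shut, and the axes are right-handed (so a half turn about z gives the same grasp; the last joint's range is limited). The gripper opens to 88 mm and grips with 3 to 60 N. Pads are 20 mm wide; open, the fingers measure 115 mm over their backs; the gripper's body (75 mm by 178 mm) begins 61 mm behind the grasp point.
Start: joints at [-1.168, 0.423, 1.63, -0, 1.089, -0.019], TCP at [255.892, -570.196, 183.575] pointing down, gripper open.
Joint ranges: [-3, 3], [-0.9, 2.11], [0.09, 2.58], [-1.31, 4.45], [0.11, 2.69], [-2.54, 2.54]. Speed limits (rad/s): [2.39, 2.39, 3.01, 3.14, 3.14, 3.14].

INTERFACE

Orientations are given as a rotation vector (axis times angle).
In Python, from workcell import get_obs, viewer, ctrl, masks_of gives the robot as it stands. The module is installed in compiled form; this text tells all that it offers.
- The arm moves only by the shell command python3 -m inch 'ROWS'. ROWS is JSON, a list of rows, each an object of numbers: "tx", "ty", "tz": the shift along the tool's x, y, z in cm; "ax", "ay", "az": the turn, a rotation vector about the tool's x, y, z in degrees; "jaw": the opening, from 0 (shut) to 1 (fully open). In form: [{"tx": .., "ty": .., "tz": .., "ax": .., "ay": .., "az": .., "jaw": ..}, ...]. A call has 1 to 12 rows; each row shifts and turns the commanded pose from where the row before left it, along the tool's axes as they then stand; what a row does not reach is not made up. A row lasts 1/8 s, in which the tool goes at most 62.5 mm and 10.7 degrees, less where a joint would pass 70% of its speed; a pose out of reach is approached as far as the arm can. A call is refused whole if a number of a shift passes 6.25 or a number of a turn 10.7, either way. A call with a gripper value outside its range is refused whole. The fingers move at their own pace and stop on an object; the grip force is fixed at half the most. Time passes only in rows, so rows that do not move let the fingers close. It gives the time, the measured TCP pose, the force and the opening at its end, in the units of the state.
- get_obs(): the state, without advancing time (a new reading comes with each control period).
- viewer.get_image(name): name is "scene" or "top" or "wrist"; returns (picture, depth): 384x512x3 uint8, red, green, blue; 384x512 float32, mm along the optical axis (not along the pixel's ray), 0 where there is no reading.
- viewer.get_calibration(name): a dict with "fx", "fy", "cx", "cy" (pixels), "rvec" (rotation vector, rad) and "tvec" (3), from world to camera coordinates, as OpenCV has them. Camera axes: x right, y down, z forward; pixel columns grow to the right and rows downward; lengths in mm; the calibration is good to about 2 mm. A picture is of the moment at which its call begins: read the wrist's pose just before it. get_calibration takes no time and is no camera call; for the wrist camera it gives the pose at the moment of the call.
- ctrl.close_job(): hands the job in, once; it reports no verdict.
Trained networks look in the newest picture that a camera, given by its name, has taken for a name from the list of things; names that differ only in an ending like _2 or _b are one class to them, and where a whole thing is asked for, a point or a joint stands for the part that bears it (a point fixed in the world has none). Each returns a list of dicts, best first, with "score" (0 to 1); they miss things now and then, are a little off and sometimes report something else, mostly with a low value. They report only what shows in the picture. A call takes as long as a camera call.
- masks_of(camera, thing): "pixels" (384x512 bool, what is visible of it) and "location" ([column, row] in pixels, amid what is visible of it).
The state is a dict: "t": time; "qpos": joint angles; "qvel": joint speeds; "joint_torque": joint torques, N m; "ee_pos": TCP position; "orientation": TCP orientation; "ft_force": force on the tool from outside, world axes, zero at the start; "moment": the same for the moment, N m; "width": finger opening in mm.
Only numpy, scipy, OpenCV 4.12 (cv2) and the standard library are available. Lean on these libraries where they do the work, as an engineer would, in place of code of your own. Each camera call takes 0.05 s, during which the arm holds its last target. There are 200 camera calls.

TASK

Clear the middle of the shelf by type: every canister that still holds its block of salt goes into the slatted wooden crate, every empty canister into the low steel tray, and the wooden pestle into the grey utensil box. The lids are screwed shut and the canisters look alike, so lift each one and feel by its weight whether it is full. Stand the canisters upright on the floor of their bin, setting them down gently without dropping or tipping them, and leave the glass cup and the funnel where they stand.

Things in the scene. Friction and masses are not known exactly. Their poses are not given: they have to be found in the camera images.
- canister0: square white ceramic canister, 60 x 60 mm, 100 mm high, plus a steel screw lid 50 mm across and 12 mm high on top. Stands on a rubber mat 4 mm thick. Origin: centre of its underside, z up, x and y square to its sides. One of three alike: full (a loose solid block of rock salt inside; 0.49 to 0.69 kg in all) or empty (0.22 to 0.33 kg in all); it cannot be seen which. One or two of the three are full.
- canister1: square white ceramic canister, 60 x 60 mm, 100 mm high, plus a steel screw lid 50 mm across and 12 mm high on top. Stands on a rubber mat 4 mm thick. Origin: centre of its underside, z up, x and y square to its sides. One of three alike: full (a loose solid block of rock salt inside; 0.49 to 0.69 kg in all) or empty (0.22 to 0.33 kg in all); it cannot be seen which. One or two of the three are full.
- canister2: square white ceramic canister, 60 x 60 mm, 100 mm high, plus a steel screw lid 50 mm across and 12 mm high on top. Stands on a rubber mat 4 mm thick. Origin: centre of its underside, z up, x and y square to its sides. One of three alike: full (a loose solid block of rock salt inside; 0.49 to 0.69 kg in all) or empty (0.22 to 0.33 kg in all); it cannot be seen which. One or two of the three are full.
- pestle: turned wooden pestle, lying on the mat, 150 mm long, about 90 g: 32 mm thick near both ends, 24 mm at its waist (the middle 50 mm). Origin: under its middle at the level of the mat it lies on (its centre line is 16 mm above); x along its length, z up.
- crate: fixed slatted wooden crate for full canisters, open on top, outside 230 (x) x 130 (y) x 45 mm high, walls and floor 6 mm. Room for two canisters side by side along x. Origin: centre of its underside, z up. Crate and tray may stand on either side.
- tray: fixed low tray of plain steel for empty canisters, open on top, outside 230 (x) x 130 (y) x 22 mm high, walls and floor 4 mm. Room for two canisters side by side along x. Origin: centre of its underside, z up.
- caddy: fixed grey plastic utensil box for the pestle, open on top, outside 120 (x) x 240 (y) x 35 mm high, walls and floor 4 mm; the pestle lies in it along y. Origin: centre of its underside, z up.
- glass_cup: glass cup, 68 mm across, 85 mm high, standing; leave alone. Origin: centre of its underside.
- funnel: green plastic funnel, mouth down, 84 mm across, 85 mm high; leave alone. Origin: centre of its mouth on the mat. (A bowl, a mortar and a ladle, all under 80 mm high, lie at the far edge of the mat beyond x = 0.7, and a large round canister 174 mm high is fixed at the far left, y above 0.41.)

How it is judged (in metres and radians):
At the end, for the whole second after the job is handed in: Full canisters stand in the crate, empty ones in the tray (resting weight over or under 4 N), upright within 0.08 rad, undersides within 8 mm of the bin floor; the pestle lies in the utensil box, its middle within 100 mm of centre lengthwise, underside within 16 mm of the floor; all at rest (((x of canister0 in the frame of crate between -0.083 and 0.083 m and y of canister0 in the frame of crate between -0.033 and 0.033 m and z of canister0 in the frame of crate between -0.002 and 0.014 m and contact force between canister0 and crate above 4 N) or (x of canister0 in the frame of tray between -0.085 and 0.085 m and y of canister0 in the frame of tray between -0.035 and 0.035 m and z of canister0 in the frame of tray between -0.002 and 0.012 m and contact force between canister0 and tray between 1 and 4 N)) and angle between each of canister0, canister1, canister2's own z axis and vertical below 0.08 rad and linear speed of each of canister0, canister1, canister2, pestle below 0.02 m/s and ((x of canister1 in the frame of crate between -0.083 and 0.083 m and y of canister1 in the frame of crate between -0.033 and 0.033 m and z of canister1 in the frame of crate between -0.002 and 0.014 m and contact force between canister1 and crate above 4 N) or (x of canister1 in the frame of tray between -0.085 and 0.085 m and y of canister1 in the frame of tray between -0.035 and 0.035 m and z of canister1 in the frame of tray between -0.002 and 0.012 m and contact force between canister1 and tray between 1 and 4 N)) and ((x of canister2 in the frame of crate between -0.083 and 0.083 m and y of canister2 in the frame of crate between -0.033 and 0.033 m and z of canister2 in the frame of crate between -0.002 and 0.014 m and contact force between canister2 and crate above 4 N) or (x of canister2 in the frame of tray between -0.085 and 0.085 m and y of canister2 in the frame of tray between -0.035 and 0.035 m and z of canister2 in the frame of tray between -0.002 and 0.012 m and contact force between canister2 and tray between 1 and 4 N)) and x of pestle in the frame of caddy between -0.054 and 0.054 m and y of pestle in the frame of caddy between -0.1 and 0.1 m and z of pestle in the frame of caddy between -0.002 and 0.02 m); the robot touches nothing.
It fails at once if a canister is tipped by more than about 35 degrees (angle between any of canister0, canister1, canister2's own z axis and vertical above 0.6 rad).
It fails at once if a canister is dropped (falls free of the fingers faster than 0.5 m/s, about 13 mm) ((contact force between canister0 and the fingers below 0.05 N and linear speed of canister0 above 0.5 m/s) or (contact force between canister1 and the fingers below 0.05 N and linear speed of canister1 above 0.5 m/s) or (contact force between canister2 and the fingers below 0.05 N and linear speed of canister2 above 0.5 m/s)).
It fails at once if a canister is banged into a bin (over 60 N on the crate or tray) (contact force between any of canister0, canister1, canister2 and crate above 60 N or contact force between any of canister0, canister1, canister2 and tray above 60 N).
It fails at once if the glass cup or the funnel is moved by more than 30 mm (distance of any of glass_cup, funnel from where it was at the start of the episode above 0.03 m).
It also fails if it takes over 72 s, if anything falls off the work surface, if the arm or the gripper's body presses on something with over 40 N, if the wrist force passes 120 N, or if a joint passes its speed limit or range.

## Working session

There is one attempt and no reset: what is moved stays moved. The work goes in short steps, Python scripts to look and compute and a shell command to move; the robot and the scene stay as the last step left them, time stands still between calls to the robot, and variables do not carry over. Pictures are saved under pics/ and viewed, about 8 in all and at most 12, crops included, and the job is handed in when it is done.

```bash
mkdir -p pics; cat > h.py <<'E'
import numpy as np, cv2
from workcell import get_obs, viewer, ctrl, masks_of
def cal(n):
    c=viewer.get_calibration(n);R=cv2.Rodrigues(np.array(c['rvec'],float))[0];return c,R,np.array(c['tvec'],float).ravel()
def cloud(n,d,c=None):
    c,R,t=c or cal(n)
    v,u=np.mgrid[0:384,0:512];P=np.stack([(u-c['cx'])/c['fx']*d,(v-c['cy'])/c['fy']*d,d],-1)
    return (P-t)@R
def st():
    o=get_obs();print('t',o['t'],'p',np.round(o['ee_pos'],1),'rv',np.round(o['orientation'],3),'F',np.round(o['ft_force'],2),'w',o['width'])
    print(np.round(cv2.Rodrigues(np.array(o['orientation']))[0],3).tolist());return o
E
python3 - <<'E'
from h import *
st()
ims=[]
for n in('scene','top'):
    im,d=viewer.get_image(n);W=cloud(n,d);ims.append(im);np.savez(n,im=im,d=d,W=W)
    for th in('canister0','pestle','crate','tray','caddy','glass_cup','funnel'):
        for m in masks_of(n,th)[:4]:
            k=m['pixels']&(d>0);p=W[k]
            if len(p)<10: continue
            z=np.percentile(p[:,2],95);tp=p[p[:,2]>z-6]
            r=cv2.minAreaRect(tp[:,:2].astype(np.float32))
            print(n,th,round(m['score'],2),np.round(m['location']),'z95 %.0f'%z,'lo',np.round(np.percentile(p,2,0)),'hi',np.round(np.percentile(p,98,0)),'topmean',np.round(tp.mean(0)),'rect',np.round(r[0]),np.round(r[1]),round(r[2]))
    cv2.imwrite('pics/%s.png'%n,im[:,:,::-1])
E
```

```text
t 0.0 p [ 255.6 -569.6  182.8] rv [-2.637e+00  1.707e+00  2.000e-03] F [-0.34  0.21  0.13] w 88.05696823659959
[[0.409, -0.912, -0.001], [-0.912, -0.409, 0.001], [-0.002, -0.0, -1.0]]
scene canister0 0.82 [173. 174.] z95 117 lo [ 451. -195.    8.] hi [ 510. -122.  118.] topmean [ 475. -159.  116.] rect [ 474. -159.] [49. 48.] 70
scene canister0 0.61 [271. 155.] z95 117 lo [472.  20.   5.] hi [540.  86. 118.] topmean [506.  55. 116.] rect [504.  55.] [48. 49.] 86
scene pestle 0.7 [325. 165.] z95 37 lo [452. 153.   7.] hi [595. 180.  38.] topmean [525. 167.  34.] rect [521. 167.] [151.  26.] 1
scene crate 0.79 [101. 207.] z95 49 lo [ 348. -379.    7.] hi [ 578. -242.   50.] topmean [ 472. -315.   48.] rect [ 459. -311.] [131. 234.] 84
scene tray 0.62 [368. 138.] z95 27 lo [383. 237.   6.] hi [614. 379.  28.] topmean [495. 312.  26.] rect [517. 296.] [157. 280.] 82
scene caddy 0.81 [266. 240.] z95 39 lo [ 601. -137.    5.] hi [734.  99.  40.] topmean [668. -21.  38.] rect [666. -19.] [122. 240.] 6
scene funnel 0.59 [167. 276.] z95 76 lo [ 642. -267.    6.] hi [ 709. -192.   88.] topmean
[... 570 characters left out ...]
518. 163.] [149.  25.] 1
top crate 0.58 [385. 238.] z95 51 lo [ 349. -382.    8.] hi [ 570. -244.   52.] topmean [ 457. -316.   50.] rect [ 459. -315.] [133. 230.] 84
top tray 0.93 [124. 228.] z95 26 lo [386. 236.   5.] hi [609. 376.  28.] topmean [496. 307.  26.] rect [496. 305.] [132. 230.] 84
top caddy 0.93 [257. 158.] z95 39 lo [ 600. -139.    6.] hi [729.  93.  41.] topmean [663. -22.  39.] rect [665. -23.] [121. 240.] 6
top caddy 0.25 [125. 227.] z95 26 lo [384. 236.   5.] hi [607. 374.  28.] topmean [494. 307.  26.] rect [496. 305.] [132. 230.] 84
top funnel 0.6 [338. 158.] z95 77 lo [ 629. -270.    9.] hi [ 701. -195.   89.] topmean [ 665. -232.   84.] rect [ 666. -232.] [16. 14.] 50
```

```bash
python3 - <<'E'
from h import *
im=np.load('top.npz')['im'];c=im[130:300,90:430];c=cv2.resize(c,None,fx=2.3,fy=2.3,interpolation=cv2.INTER_CUBIC);cv2.imwrite('pics/topc.png',c[:,:,::-1])
for n in('scene','top'):
    f=np.load(n+'.npz');W=f['W'];
    for cx,cy in((472,-160),(525,-52),(503,53)):
        k=(np.hypot(W[...,0]-cx,W[...,1]-cy)<48)&(W[...,2]>98)&(W[...,2]<110)
        p=W[k][:,:2].astype(np.float32)
        if len(p)>20: r=cv2.minAreaRect(p);print(n,cx,len(p),np.round(r[0],1),np.round(r[1],1),round(r[2],1))
E
```

```text
scene 472 377 [ 472.4 -158.3] [62.3 60.8] 22.1
scene 525 377 [526.5 -48.6] [62.1 61.3] 14.1
scene 503 335 [504.1  55.2] [59.9 63.4] 72.7
top 472 336 [ 471.1 -162.2] [59.9 60.5] 22.0
top 525 318 [525.1 -52.7] [60. 60.] 13.7
top 503 326 [502.3  51.6] [59.8 60. ] 72.7
```

View pics/scene.png

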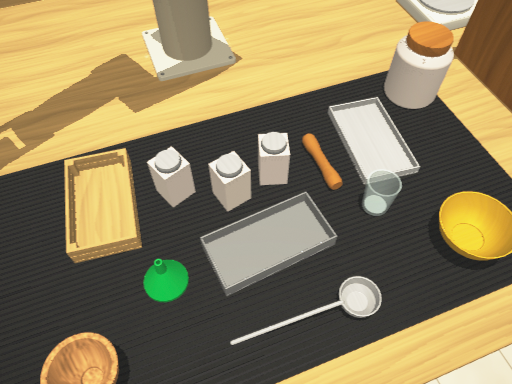

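View pics/topc.png

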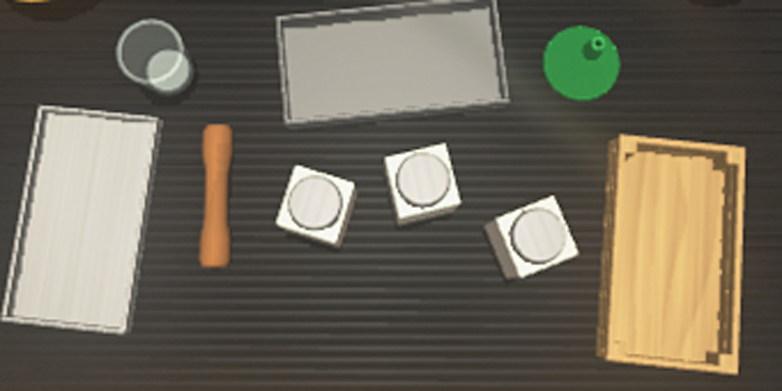

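The pictures agree with the networks. The crate is on the robot's right at scene (100,205), the tray on its left at (370,140), and the caddy behind at (268,240). Between crate and tray stand three canisters at (172,175), (231,180) and (273,157), with the pestle at (322,162). The glass cup is at (380,193) and the funnel at (166,280).

First I'll go above canister A, at (472,-160) with its sides at 22°/-68°.

```bash
cat >> h.py <<'E'
def go(x,y,z=None,ang=None):
    o=st();R=cv2.Rodrigues(np.array(o['orientation']))[0];p=np.array(o['ee_pos'])
    d=R.T@(np.array([x,y,p[2] if z is None else z])-p)/10
    a=np.degrees(np.arctan2(R[1,0],R[0,0]));tilt=R.T@np.cross(R[:,2],[0,0,-1])
    print('shift cm',np.round(d,2),'jaw ang',round(a,1),'az',None if ang is None else round((a-ang+180)%360-180,1),'tilt fix ax,ay',np.round(np.degrees(tilt),2))
E
python3 -m inch '[{"tx":-2.85,"ty":-3.65},{"tx":-2.85,"ty":-3.65},{"tx":-2.85,"ty":-3.65},{"tx":-2.85,"ty":-3.65},{"tx":-2.85,"ty":-3.65},{"tx":-2.85,"ty":-3.65},{"tx":-2.85,"ty":-3.65},{"tx":-2.85,"ty":-3.65},{"tx":-2.85,"ty":-3.65},{"tx":-2.85,"ty":-3.65},{"az":2.2},{"jaw":1}]'
python3 -c "
from h import *
go(471.8,-160.3,65,-68)"
```

```text
t 0.8 p [ 255.9 -570.2  183.6] rv [-2.637  1.707 -0.   ] F [-0.18 -0.74  0.66] w 87.46229454818456
[[0.409, -0.912, 0.0], [-0.912, -0.409, -0.0], [0.0, -0.0, -1.0]]
shift cm [-28.56 -36.48  11.86] jaw ang -65.8 az 2.2 tilt fix ax,ay [-0. -0. -0.]$[0]: bad value
```

```bash

python3 -m inch '[{"tx":-2.85,"ty":-3.65,"tz":0,"ax":0,"ay":0,"az":0,"jaw":1},{"tx":-2.85,"ty":-3.65,"tz":0,"ax":0,"ay":0,"az":0,"jaw":1},{"tx":-2.85,"ty":-3.65,"tz":0,"ax":0,"ay":0,"az":0,"jaw":1},{"tx":-2.85,"ty":-3.65,"tz":0,"ax":0,"ay":0,"az":0,"jaw":1},{"tx":-2.85,"ty":-3.65,"tz":0,"ax":0,"ay":0,"az":0,"jaw":1},{"tx":-2.85,"ty":-3.65,"tz":0,"ax":0,"ay":0,"az":0,"jaw":1},{"tx":-2.85,"ty":-3.65,"tz":0,"ax":0,"ay":0,"az":0,"jaw":1},{"tx":-2.85,"ty":-3.65,"tz":0,"ax":0,"ay":0,"az":0,"jaw":1},{"tx":-2.85,"ty":-3.65,"tz":0,"ax":0,"ay":0,"az":0,"jaw":1},{"tx":-2.85,"ty":-3.65,"tz":0,"ax":0,"ay":0,"az":0,"jaw":1},{"tx":0,"ty":0,"tz":0,"ax":0,"ay":0,"az":2.2,"jaw":1},{"tx":0,"ty":0,"tz":0,"ax":0,"ay":0,"az":0,"jaw":1}]'
python3 -c "
from h import *
go(471.8,-160.3,65,-68)"
```

```text
t: 2.3
ee_pos: [472.4, -160.3, 183.7]
orientation: [2.605, -1.755, 0.0]
ft_force: [-0.5, -1.0, -0.7]
width: 87.5
t 2.3 p [ 472.4 -160.3  183.7] rv [ 2.605 -1.755  0.   ] F [-0.48 -0.97 -0.7 ] w 87.47628367768849
[[0.376, -0.927, 0.0], [-0.927, -0.376, -0.0], [0.0, -0.0, -1.0]]
shift cm [-0.02  0.06 11.87] jaw ang -67.9 az 0.1 tilt fix ax,ay [-0.01 -0.01  0.  ]
```

```bash

python3 -m inch '[{"tx":0,"ty":0,"tz":3,"ax":0,"ay":0,"az":0,"jaw":1},{"tx":0,"ty":0,"tz":3,"ax":0,"ay":0,"az":0,"jaw":1},{"tx":0,"ty":0,"tz":3,"ax":0,"ay":0,"az":0,"jaw":1},{"tx":0,"ty":0,"tz":2.87,"ax":0,"ay":0,"az":0,"jaw":1},{"tx":0,"ty":0,"tz":0,"ax":0,"ay":0,"az":0,"jaw":1},{"tx":0,"ty":0,"tz":0,"ax":0,"ay":0,"az":0,"jaw":0.5},{"tx":0,"ty":0,"tz":0,"ax":0,"ay":0,"az":0,"jaw":0.5},{"tx":0,"ty":0,"tz":0,"ax":0,"ay":0,"az":0,"jaw":0.5},{"tx":0,"ty":0,"tz":0,"ax":0,"ay":0,"az":0,"jaw":0.5}]'
python3 -m inch '[{"tx":0,"ty":0,"tz":-1,"ax":0,"ay":0,"az":0,"jaw":0.5},{"tx":0,"ty":0,"tz":-2,"ax":0,"ay":0,"az":0,"jaw":0.5},{"tx":0,"ty":0,"tz":-2,"ax":0,"ay":0,"az":0,"jaw":0.5},{"tx":0,"ty":0,"tz":-2,"ax":0,"ay":0,"az":0,"jaw":0.5},{"tx":0,"ty":0,"tz":0,"ax":0,"ay":0,"az":0,"jaw":0.5},{"tx":0,"ty":0,"tz":0,"ax":0,"ay":0,"az":0,"jaw":0.5}]'
python3 - <<'E'
from h import *
F=[]
for i in range(4):
    viewer.get_image('wrist');F.append(get_obs()['ft_force'][2])
print(np.round(F,2),np.mean(F)); go(471.8,-160.3,135,-96)
E
```

```text
t: 3.42
ee_pos: [472.5, -160.8, 65.4]
orientation: [-2.604, 1.757, -0.001]
ft_force: [-0.1, 4.1, 6.8]
width: 51.0
t: 4.18
ee_pos: [471.5, -160.5, 134.2]
orientation: [2.604, -1.757, -0.002]
ft_force: [-1.5, -0.2, -5.4]
width: 49.3
[-5.19 -5.64 -5.9  -5.44] -5.542376175606299
t 4.375 p [ 471.6 -160.5  134. ] rv [ 2.604 -1.757 -0.003] F [-0.38  0.37 -5.44] w 49.299748087631905
[[0.374, -0.927, -0.002], [-0.927, -0.374, 0.001], [-0.001, 0.001, -1.0]]
shift cm [-0.01 -0.03 -0.1 ] jaw ang -68.0 az 28.0 tilt fix ax,ay [ 0.07  0.07 -0.  ]
```

```bash
python3 - <<'E'
from h import *
a,d=viewer.get_image('wrist');b,ds=viewer.get_image('scene');W=cloud('scene',ds)
c=np.hstack([cv2.resize(a,(400,300)),cv2.resize(b[100:280,60:300],(400,300))]);cv2.imwrite('pics/w1.png',c[:,:,::-1])
for lo in range(30,190,10):
    k=(abs(W[...,0]-472)<60)&(abs(W[...,1]+160)<60)&(W[...,2]>lo)&(W[...,2]<=lo+10);p=W[k]
    if len(p): print(lo,len(p),np.round(p.min(0)),np.round(p.max(0)))
E
```

```text
70 89 [ 454. -197.   71.] [ 511. -120.   80.]
80 119 [ 457. -197.   80.] [ 511. -121.   90.]
90 122 [ 456. -198.   90.] [ 512. -120.  100.]
100 125 [ 456. -198.  100.] [ 511. -120.  110.]
110 135 [ 457. -198.  110.] [ 511. -121.  120.]
120 132 [ 457. -198.  120.] [ 511. -121.  130.]
130 139 [ 454. -198.  130.] [ 511. -121.  140.]
140 140 [ 456. -198.  140.] [ 512. -121.  150.]
150 152 [ 456. -198.  150.] [ 512. -121.  160.]
160 140 [ 454. -199.  160.] [ 511. -121.  170.]
170 306 [ 434. -198.  170.] [ 511. -121.  180.]
180 505 [ 447. -195.  180.] [ 499. -124.  190.]
```

View pics/w1.png

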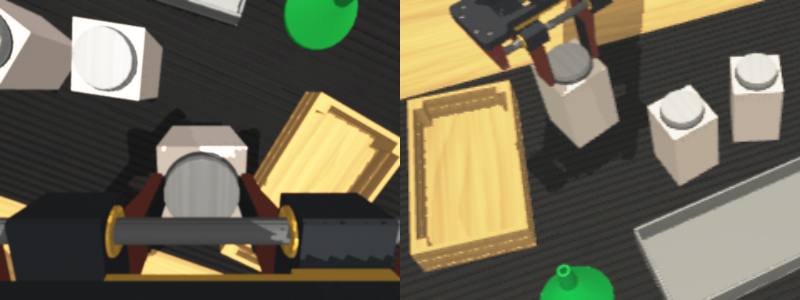

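A is gripped well and weighs about 5.5 N, so it's full. The picture shows it hanging upright with its underside near z = 73. It goes to the crate's near slot.

```bash

python3 -m inch '[{"tx":1.1,"ty":1.15,"tz":0,"ax":0,"ay":0,"az":0,"jaw":0.5},{"tx":2,"ty":2.06,"tz":0,"ax":0,"ay":0,"az":0,"jaw":0.5},{"tx":2.6,"ty":2.67,"tz":0,"ax":0,"ay":0,"az":0,"jaw":0.5},{"tx":2.6,"ty":2.67,"tz":0,"ax":0,"ay":0,"az":0,"jaw":0.5},{"tx":1.9,"ty":1.96,"tz":0,"ax":0,"ay":0,"az":0,"jaw":0.5},{"tx":1.04,"ty":1.05,"tz":0,"ax":0,"ay":0,"az":0,"jaw":0.5},{"tx":0,"ty":0,"tz":0,"ax":0,"ay":0,"az":6,"jaw":0.5},{"tx":0,"ty":0,"tz":0,"ax":0,"ay":0,"az":8,"jaw":0.5},{"tx":0,"ty":0,"tz":0,"ax":0,"ay":0,"az":8,"jaw":0.5},{"tx":0,"ty":0,"tz":0,"ax":0,"ay":0,"az":6,"jaw":0.5},{"tx":0,"ty":0,"tz":0,"ax":0,"ay":0,"az":0,"jaw":0.5}]'
python3 - <<'E'
from h import *
go(407,-308,72,-96)
b,ds=viewer.get_image('scene');W=cloud('scene',ds)
k=(abs(W[...,0]-407)<60)&(abs(W[...,1]+308)<60)&(W[...,2]>160)&(W[...,2]<175);print(np.round(cv2.minAreaRect(W[k][:,:2].astype(np.float32)),1) if 0 else cv2.minAreaRect(W[k][:,:2].astype(np.float32)))
k=(abs(W[...,0]-407)<60)&(abs(W[...,1]+308)<60)&(W[...,2]>172)&(W[...,2]<182);p=W[k];print(np.histogram(p[:,2],8))
E
```

```text
t: 5.85
ee_pos: [406.9, -308.2, 134.8]
orientation: [2.103, -2.334, -0.001]
ft_force: [0.1, -0.2, -5.6]
width: 49.4
t 5.85 p [ 406.9 -308.2  134.8] rv [ 2.103e+00 -2.334e+00 -1.000e-03] F [ 0.09 -0.24 -5.58] w 49.38417732957297
[[-0.104, -0.995, -0.0], [-0.995, 0.104, 0.0], [-0.0, 0.0, -1.0]]
shift cm [-0.02 -0.01  6.28] jaw ang -96.0 az 0.0 tilt fix ax,ay [0.01 0.01 0.  ]
((408.64190673828125, -308.6811218261719), (64.16832733154297, 63.32122802734375), 83.1886215209961)
(array([68, 65, 40, 36, 21, 13, 22, 30]), array([172.00367958, 173.25319491, 174.50271023, 175.75222556,
       177.00174088, 178.25125621, 179.50077154, 180.75028686,
       181.99980219]))
```

```bash

python3 -m inch '[{"tx":0,"ty":0,"tz":1.5,"ax":0,"ay":0,"az":0,"jaw":0.5},{"tx":0,"ty":0,"tz":2,"ax":0,"ay":0,"az":0,"jaw":0.5},{"tx":0,"ty":0,"tz":1.5,"ax":0,"ay":0,"az":0,"jaw":0.5},{"tx":0,"ty":0,"tz":0.7,"ax":0,"ay":0,"az":0,"jaw":0.5},{"tx":0,"ty":0,"tz":0.2,"ax":0,"ay":0,"az":0,"jaw":0.5},{"tx":0,"ty":0,"tz":0.15,"ax":0,"ay":0,"az":0,"jaw":0.5},{"tx":0,"ty":0,"tz":0.1,"ax":0,"ay":0,"az":0,"jaw":0.5},{"tx":0,"ty":0,"tz":0.1,"ax":0,"ay":0,"az":0,"jaw":0.5},{"tx":0,"ty":0,"tz":0,"ax":0,"ay":0,"az":0,"jaw":0.5}]'
```

```text
t: 7.02
ee_pos: [407.1, -308.3, 72.5]
orientation: [-2.102, 2.335, -0.0]
ft_force: [0.1, -0.4, -5.2]
width: 49.4
```

```bash

python3 -m inch '[{"tx":0,"ty":0,"tz":0.1,"ax":0,"ay":0,"az":0,"jaw":0.5},{"tx":0,"ty":0,"tz":0.1,"ax":0,"ay":0,"az":0,"jaw":0.5},{"tx":0,"ty":0,"tz":0,"ax":0,"ay":0,"az":0,"jaw":0.5}]'
```

```text
t: 7.4
ee_pos: [407.6, -308.4, 71.7]
orientation: [-2.101, 2.335, -0.002]
ft_force: [-1.7, 3.6, 9.3]
width: 49.2
```

```bash

python3 -m inch '[{"tx":0,"ty":0,"tz":0,"ax":0,"ay":0,"az":0,"jaw":0.75},{"tx":0,"ty":0,"tz":0,"ax":0,"ay":0,"az":0,"jaw":0.9},{"tx":0,"ty":0,"tz":0,"ax":0,"ay":0,"az":0,"jaw":0.9},{"tx":0,"ty":0,"tz":-1,"ax":0,"ay":0,"az":0,"jaw":0.9},{"tx":0,"ty":0,"tz":-3,"ax":0,"ay":0,"az":0,"jaw":0.9},{"tx":0,"ty":0,"tz":-4,"ax":0,"ay":0,"az":0,"jaw":0.9},{"tx":0,"ty":0,"tz":-4,"ax":0,"ay":0,"az":0,"jaw":0.9},{"tx":0,"ty":0,"tz":0,"ax":0,"ay":0,"az":0,"jaw":0.9}]'
python3 -m inch '[{"tx":-5.37,"ty":-1.82,"tz":0,"ax":0,"ay":0,"az":0,"jaw":0.9},{"tx":-5.37,"ty":-1.82,"tz":0,"ax":0,"ay":0,"az":0,"jaw":0.9},{"tx":-5.37,"ty":-1.82,"tz":0,"ax":0,"ay":0,"az":0,"jaw":0.9},{"tx":-5.37,"ty":-1.82,"tz":0,"ax":0,"ay":0,"az":0,"jaw":0.9},{"tx":-5.37,"ty":-1.82,"tz":0,"ax":0,"ay":0,"az":0,"jaw":0.9},{"tx":0,"ty":0,"tz":0,"ax":0,"ay":0,"az":-10,"jaw":0.9},{"tx":0,"ty":0,"tz":0,"ax":0,"ay":0,"az":-10,"jaw":0.9},{"tx":0,"ty":0,"tz":0,"ax":0,"ay":0,"az":0,"jaw":0.9}]'
python3 - <<'E'
from h import *
F=[get_obs()['ft_force'][2]]
go(525.8,-50.7,65,-76)
b,ds=viewer.get_image('scene');F.append(get_obs()['ft_force'][2]);W=cloud('scene',ds)
k=(abs(W[...,0]-407)<60)&(abs(W[...,1]+308)<50)&(W[...,2]>112);p=W[k];print(F,len(p),np.round(p.mean(0)),np.percentile(p[:,2],[5,50,95]))
E
```

```text
t: 8.4
ee_pos: [408.6, -309.4, 193.5]
orientation: [-2.101, 2.335, -0.009]
ft_force: [-0.2, 0.9, -0.7]
width: 79.1
t: 9.4
ee_pos: [524.9, -50.4, 189.2]
orientation: [2.473, -1.935, -0.003]
ft_force: [0.9, -0.4, 0.3]
width: 79.0
t 9.4 p [524.9 -50.4 189.2] rv [ 2.473 -1.935 -0.003] F [ 0.87 -0.44  0.28] w 78.99472818065094
[[0.24, -0.971, -0.002], [-0.971, -0.24, 0.0], [-0.001, 0.002, -1.0]]
shift cm [ 0.06 -0.11 12.42] jaw ang -76.1 az -0.1 tilt fix ax,ay [ 0.12  0.05 -0.  ]
[np.float64(0.27913681415712277), np.float64(-0.07484783847432154)] 507 [ 412. -305.  120.] [112.75799948 121.29846369 123.54771919]
```

```bash

python3 -m inch '[{"tx":0.06,"ty":-0.1,"tz":3,"ax":0,"ay":0,"az":0,"jaw":0.9},{"tx":0,"ty":0,"tz":4,"ax":0,"ay":0,"az":0,"jaw":0.9},{"tx":0,"ty":0,"tz":3.4,"ax":0,"ay":0,"az":0,"jaw":0.9},{"tx":0,"ty":0,"tz":2,"ax":0,"ay":0,"az":0,"jaw":0.9},{"tx":0,"ty":0,"tz":0,"ax":0,"ay":0,"az":0,"jaw":0.9},{"tx":0,"ty":0,"tz":0,"ax":0,"ay":0,"az":0,"jaw":0.5},{"tx":0,"ty":0,"tz":0,"ax":0,"ay":0,"az":0,"jaw":0.5},{"tx":0,"ty":0,"tz":0,"ax":0,"ay":0,"az":0,"jaw":0.5},{"tx":0,"ty":0,"tz":0,"ax":0,"ay":0,"az":0,"jaw":0.5}]'
python3 -m inch '[{"tx":0,"ty":0,"tz":-1,"ax":0,"ay":0,"az":0,"jaw":0.5},{"tx":0,"ty":0,"tz":-2,"ax":0,"ay":0,"az":0,"jaw":0.5},{"tx":0,"ty":0,"tz":-2,"ax":0,"ay":0,"az":0,"jaw":0.5},{"tx":0,"ty":0,"tz":-2,"ax":0,"ay":0,"az":0,"jaw":0.5},{"tx":0,"ty":0,"tz":0,"ax":0,"ay":0,"az":0,"jaw":0.5},{"tx":0,"ty":0,"tz":0,"ax":0,"ay":0,"az":0,"jaw":0.5}]'
python3 - <<'E'
from h import *
F=[]
for i in range(4):
    viewer.get_image('wrist');F.append(get_obs()['ft_force'][2])
print(np.round(F,2),np.mean(F)); go(511,-318,72,-96);go(446,310,72,-96)
E
```

```text
t: 10.58
ee_pos: [527.4, -51.0, 67.1]
orientation: [-2.474, 1.935, -0.001]
ft_force: [-1.1, 1.6, 3.6]
width: 49.4
t: 11.32
ee_pos: [526.3, -51.1, 135.8]
orientation: [2.475, -1.935, -0.001]
ft_force: [-0.2, -0.0, -3.9]
width: 49.4
[-3.2  -3.55 -3.63 -2.54] -3.2305098897615574
t 11.525 p [526.3 -51.1 135.5] rv [ 2.474e+00 -1.934e+00 -2.000e-03] F [ 0.02  0.64 -2.54] w 49.002651813701924
[[0.241, -0.97, -0.002], [-0.97, -0.241, 0.0], [-0.001, 0.002, -1.0]]
shift cm [25.54  7.91  6.35] jaw ang -76.0 az 20.0 tilt fix ax,ay [0.09 0.03 0.  ]
t 11.525 p [526.3 -51.1 135.5] rv [ 2.474e+00 -1.934e+00 -2.000e-03] F [ 0.02  0.64 -2.54] w 49.002651813701924
[[0.241, -0.97, -0.002], [-0.97, -0.241, 0.0], [-0.001, 0.002, -1.0]]
shift cm [-36.97  -0.94   6.37] jaw ang -76.0 az 20.0 tilt fix ax,ay [0.09 0.03 0.  ]
```

B weighs about 3.2 N, so it's empty and goes to the tray. I'll lift it high enough to clear C.

```bash

python3 -m inch '[{"tx":0,"ty":0,"tz":-2,"ax":0,"ay":0,"az":0,"jaw":0.5},{"tx":0,"ty":0,"tz":-4,"ax":0,"ay":0,"az":0,"jaw":0.5},{"tx":0,"ty":0,"tz":-2,"ax":0,"ay":0,"az":0,"jaw":0.5},{"tx":-2,"ty":-0.1,"tz":0,"ax":0,"ay":0,"az":0,"jaw":0.5},{"tx":-4,"ty":-0.1,"tz":0,"ax":0,"ay":0,"az":0,"jaw":0.5},{"tx":-5,"ty":-0.1,"tz":0,"ax":0,"ay":0,"az":0,"jaw":0.5},{"tx":-5,"ty":-0.1,"tz":0,"ax":0,"ay":0,"az":0,"jaw":0.5},{"tx":-5,"ty":-0.1,"tz":0,"ax":0,"ay":0,"az":0,"jaw":0.5},{"tx":-5,"ty":-0.1,"tz":0,"ax":0,"ay":0,"az":0,"jaw":0.5},{"tx":-5,"ty":-0.1,"tz":0,"ax":0,"ay":0,"az":0,"jaw":0.5},{"tx":-4,"ty":-0.1,"tz":0,"ax":0,"ay":0,"az":0,"jaw":0.5},{"tx":-2.2,"ty":-0.1,"tz":0,"ax":0,"ay":0,"az":0,"jaw":0.5}]'
python3 -m inch '[{"tx":0,"ty":0,"tz":0,"ax":0,"ay":0,"az":5,"jaw":0.5},{"tx":0,"ty":0,"tz":0,"ax":0,"ay":0,"az":10,"jaw":0.5},{"tx":0,"ty":0,"tz":0,"ax":0,"ay":0,"az":5,"jaw":0.5},{"tx":0,"ty":0,"tz":2,"ax":0,"ay":0,"az":0,"jaw":0.5},{"tx":0,"ty":0,"tz":3,"ax":0,"ay":0,"az":0,"jaw":0.5},{"tx":0,"ty":0,"tz":2,"ax":0,"ay":0,"az":0,"jaw":0.5},{"tx":0,"ty":0,"tz":0.5,"ax":0,"ay":0,"az":0,"jaw":0.5},{"tx":0,"ty":0,"tz":0,"ax":0,"ay":0,"az":0,"jaw":0.5}]'
python3 - <<'E'
from h import *
go(445,312,70,-96);print(get_obs()['ft_force'],get_obs()['qpos'])
E
```

```text
t: 13.02
ee_pos: [443.4, 314.1, 214.6]
orientation: [2.475, -1.931, -0.002]
ft_force: [-0.2, -0.2, -3.0]
width: 49.2
t: 14.02
ee_pos: [445.0, 312.2, 140.8]
orientation: [2.101, -2.334, -0.001]
ft_force: [0.0, 0.2, -2.8]
width: 49.5
t 14.025 p [445.  312.2 140.8] rv [ 2.101e+00 -2.334e+00 -1.000e-03] F [ 0.04  0.19 -2.82] w 49.47007519787344
[[-0.105, -0.994, -0.001], [-0.995, 0.105, -0.001], [0.001, 0.001, -1.0]]
shift cm [ 0.01 -0.01  7.08] jaw ang -96.0 az -0.0 tilt fix ax,ay [ 0.07 -0.05  0.  ]
[ 0.03655829  0.18620129 -2.81656679] [5.89704472e-01 3.61548733e-01 1.84301901e+00 1.33379036e-04
 9.38578213e-01 2.26534293e+00]
```

```bash

python3 -m inch '[{"tx":0,"ty":0,"tz":2,"ax":0,"ay":0,"az":0,"jaw":0.5},{"tx":0,"ty":0,"tz":2.5,"ax":0,"ay":0,"az":0,"jaw":0.5},{"tx":0,"ty":0,"tz":1.5,"ax":0,"ay":0,"az":0,"jaw":0.5},{"tx":0,"ty":0,"tz":0.5,"ax":0,"ay":0,"az":0,"jaw":0.5},{"tx":0,"ty":0,"tz":0.2,"ax":0,"ay":0,"az":0,"jaw":0.5},{"tx":0,"ty":0,"tz":0.1,"ax":0,"ay":0,"az":0,"jaw":0.5},{"tx":0,"ty":0,"tz":0.1,"ax":0,"ay":0,"az":0,"jaw":0.5},{"tx":0,"ty":0,"tz":0.1,"ax":0,"ay":0,"az":0,"jaw":0.5},{"tx":0,"ty":0,"tz":0,"ax":0,"ay":0,"az":0,"jaw":0.5}]'
```

```text
t: 15.15
ee_pos: [445.9, 312.1, 71.4]
orientation: [-2.101, 2.335, -0.0]
ft_force: [-0.1, -0.1, -3.6]
width: 49.2
```

```bash

python3 -m inch '[{"tx":0,"ty":0,"tz":0.1,"ax":0,"ay":0,"az":0,"jaw":0.5},{"tx":0,"ty":0,"tz":0.1,"ax":0,"ay":0,"az":0,"jaw":0.5},{"tx":0,"ty":0,"tz":0,"ax":0,"ay":0,"az":0,"jaw":0.5}]'
```

```text
t: 15.52
ee_pos: [446.4, 312.5, 71.0]
orientation: [-2.101, 2.334, -0.0]
ft_force: [-2.7, -1.6, 12.1]
width: 49.3
```

```bash

python3 -m inch '[{"tx":0,"ty":0,"tz":0,"ax":0,"ay":0,"az":0,"jaw":0.75},{"tx":0,"ty":0,"tz":0,"ax":0,"ay":0,"az":0,"jaw":0.95},{"tx":0,"ty":0,"tz":0,"ax":0,"ay":0,"az":0,"jaw":0.95},{"tx":0,"ty":0,"tz":-1,"ax":0,"ay":0,"az":0,"jaw":0.95},{"tx":0,"ty":0,"tz":-3,"ax":0,"ay":0,"az":0,"jaw":0.95},{"tx":0,"ty":0,"tz":-4,"ax":0,"ay":0,"az":0,"jaw":0.95},{"tx":0,"ty":0,"tz":-4,"ax":0,"ay":0,"az":0,"jaw":0.95},{"tx":0,"ty":0,"tz":0,"ax":0,"ay":0,"az":0,"jaw":0.95}]'
python3 -m inch '[{"tx":5.04,"ty":-1.67,"tz":0,"ax":0,"ay":0,"az":0,"jaw":0.95},{"tx":5.04,"ty":-1.67,"tz":0,"ax":0,"ay":0,"az":0,"jaw":0.95},{"tx":5.04,"ty":-1.67,"tz":0,"ax":0,"ay":0,"az":0,"jaw":0.95},{"tx":5.04,"ty":-1.67,"tz":0,"ax":0,"ay":0,"az":0,"jaw":0.95},{"tx":5.04,"ty":-1.67,"tz":0,"ax":0,"ay":0,"az":0,"jaw":0.95},{"tx":0,"ty":0,"tz":0,"ax":0,"ay":0,"az":6,"jaw":0.95},{"tx":0,"ty":0,"tz":0,"ax":0,"ay":0,"az":5,"jaw":0.95},{"tx":0,"ty":0,"tz":0,"ax":0,"ay":0,"az":0,"jaw":0.95}]'
python3 - <<'E'
from h import *
go(503.2,53.4,65,-107.3)
b,ds=viewer.get_image('scene');W=cloud('scene',ds)
k=(abs(W[...,0]-445)<60)&(abs(W[...,1]-312)<50)&(W[...,2]>112);p=W[k];print(len(p),np.round(p.mean(0)),np.percentile(p[:,2],[5,50,95]))
k=(abs(W[...,0]-503)<50)&(abs(W[...,1]-53)<45)&(W[...,2]>112)&(W[...,2]<122);p=W[k];print(len(p),np.round(p.mean(0)))
E
```

```text
t: 16.52
ee_pos: [447.9, 313.4, 193.2]
orientation: [-2.097, 2.33, -0.002]
ft_force: [-0.3, -0.5, -0.7]
width: 83.4
t: 17.52
ee_pos: [501.8, 52.4, 188.7]
orientation: [1.868, -2.525, -0.001]
ft_force: [0.0, 0.6, 0.1]
width: 83.4
t 17.525 p [501.8  52.4 188.7] rv [ 1.868e+00 -2.525e+00 -1.000e-03] F [0.03 0.61 0.12] w 83.36770637998153
[[-0.293, -0.956, -0.001], [-0.956, 0.293, -0.0], [0.0, 0.001, -1.0]]
shift cm [-0.14 -0.12 12.37] jaw ang -107.0 az 0.3 tilt fix ax,ay [ 0.07 -0.03  0.  ]
352 [449. 312. 120.] [112.92944909 120.59857696 122.78882633]
381 [506.  54. 116.]
```

```bash

python3 -m inch '[{"tx":-0.14,"ty":-0.12,"tz":3,"ax":0,"ay":0,"az":0,"jaw":0.95},{"tx":0,"ty":0,"tz":4,"ax":0,"ay":0,"az":0,"jaw":0.95},{"tx":0,"ty":0,"tz":3.4,"ax":0,"ay":0,"az":0,"jaw":0.95},{"tx":0,"ty":0,"tz":2,"ax":0,"ay":0,"az":0,"jaw":0.95},{"tx":0,"ty":0,"tz":0,"ax":0,"ay":0,"az":0,"jaw":0.95},{"tx":0,"ty":0,"tz":0,"ax":0,"ay":0,"az":0,"jaw":0.5},{"tx":0,"ty":0,"tz":0,"ax":0,"ay":0,"az":0,"jaw":0.5},{"tx":0,"ty":0,"tz":0,"ax":0,"ay":0,"az":0,"jaw":0.5},{"tx":0,"ty":0,"tz":0,"ax":0,"ay":0,"az":0,"jaw":0.5}]'
python3 -m inch '[{"tx":0,"ty":0,"tz":-1,"ax":0,"ay":0,"az":0,"jaw":0.5},{"tx":0,"ty":0,"tz":-2,"ax":0,"ay":0,"az":0,"jaw":0.5},{"tx":0,"ty":0,"tz":-2,"ax":0,"ay":0,"az":0,"jaw":0.5},{"tx":0,"ty":0,"tz":-2,"ax":0,"ay":0,"az":0,"jaw":0.5},{"tx":0,"ty":0,"tz":0,"ax":0,"ay":0,"az":0,"jaw":0.5},{"tx":0,"ty":0,"tz":0,"ax":0,"ay":0,"az":0,"jaw":0.5}]'
python3 - <<'E'
from h import *
F=[]
for i in range(4):
    viewer.get_image('wrist');F.append(get_obs()['ft_force'][2])
print(np.round(F,2),np.mean(F)); go(511,-318,72,-96);go(549,301,72,-96)
E
```

```text
t: 18.7
ee_pos: [504.4, 53.7, 65.9]
orientation: [-1.868, 2.525, -0.001]
ft_force: [-0.3, 0.9, 3.6]
width: 49.3
t: 19.45
ee_pos: [503.4, 53.6, 134.9]
orientation: [1.868, -2.525, -0.001]
ft_force: [-0.8, -0.1, -2.9]
width: 49.4
[-2.62 -1.76 -1.56 -3.09] -2.258441444655049
t 19.65 p [503.4  53.6 134.6] rv [ 1.867e+00 -2.525e+00 -1.000e-03] F [-0.53 -0.01 -3.09] w 49.53286864869042
[[-0.293, -0.956, -0.002], [-0.956, 0.293, -0.0], [0.001, 0.001, -1.0]]
shift cm [ 35.31 -11.62   6.26] jaw ang -107.0 az -11.0 tilt fix ax,ay [ 0.08 -0.03 -0.  ]
t 19.65 p [503.4  53.6 134.6] rv [ 1.867e+00 -2.525e+00 -1.000e-03] F [-0.53 -0.01 -3.09] w 49.53286864869042
[[-0.293, -0.956, -0.002], [-0.956, 0.293, -0.0], [0.001, 0.001, -1.0]]
shift cm [-24.99   2.87   6.25] jaw ang -107.0 az -11.0 tilt fix ax,ay [ 0.08 -0.03 -0.  ]
```

C weighs about 2.3 N, so it's empty too and goes to the tray's far slot.

```bash

python3 -m inch '[{"tx":0,"ty":0,"tz":-1.5,"ax":0,"ay":0,"az":0,"jaw":0.5},{"tx":-1.5,"ty":0.17,"tz":-1.5,"ax":0,"ay":0,"az":0,"jaw":0.5},{"tx":-3.5,"ty":0.4,"tz":0,"ax":0,"ay":0,"az":0,"jaw":0.5},{"tx":-5,"ty":0.58,"tz":0,"ax":0,"ay":0,"az":0,"jaw":0.5},{"tx":-5,"ty":0.58,"tz":0,"ax":0,"ay":0,"az":0,"jaw":0.5},{"tx":-5,"ty":0.58,"tz":0,"ax":0,"ay":0,"az":0,"jaw":0.5},{"tx":-3.5,"ty":0.4,"tz":0,"ax":0,"ay":0,"az":0,"jaw":0.5},{"tx":-1.5,"ty":0.17,"tz":0,"ax":0,"ay":0,"az":0,"jaw":0.5},{"tx":0,"ty":0,"tz":0,"ax":0,"ay":0,"az":-5.5,"jaw":0.5},{"tx":0,"ty":0,"tz":0,"ax":0,"ay":0,"az":-5.5,"jaw":0.5},{"tx":0,"ty":0,"tz":0,"ax":0,"ay":0,"az":0,"jaw":0.5}]'
python3 - <<'E'
from h import *
go(549,301,71,-96)
E
```

```text
t: 21.02
ee_pos: [549.6, 301.1, 166.0]
orientation: [-2.1, 2.336, -0.0]
ft_force: [0.3, -0.7, -2.3]
width: 49.4
t 21.025 p [549.6 301.1 166. ] rv [-2.1    2.336 -0.   ] F [ 0.28 -0.71 -2.25] w 49.39257655456156
[[-0.106, -0.994, 0.0], [-0.994, 0.106, 0.0], [-0.0, -0.0, -1.0]]
shift cm [0.01 0.06 9.5 ] jaw ang -96.1 az -0.1 tilt fix ax,ay [-0.02  0.01 -0.  ]
```

```bash

python3 -m inch '[{"tx":0,"ty":0,"tz":2,"ax":0,"ay":0,"az":0,"jaw":0.5},{"tx":0,"ty":0,"tz":3,"ax":0,"ay":0,"az":0,"jaw":0.5},{"tx":0,"ty":0,"tz":2.5,"ax":0,"ay":0,"az":0,"jaw":0.5},{"tx":0,"ty":0,"tz":1.3,"ax":0,"ay":0,"az":0,"jaw":0.5},{"tx":0,"ty":0,"tz":0.4,"ax":0,"ay":0,"az":0,"jaw":0.5},{"tx":0,"ty":0,"tz":0.1,"ax":0,"ay":0,"az":0,"jaw":0.5},{"tx":0,"ty":0,"tz":0.1,"ax":0,"ay":0,"az":0,"jaw":0.5},{"tx":0,"ty":0,"tz":0.1,"ax":0,"ay":0,"az":0,"jaw":0.5},{"tx":0,"ty":0,"tz":0,"ax":0,"ay":0,"az":0,"jaw":0.5}]'
```

```text
t: 22.15
ee_pos: [549.7, 301.2, 70.6]
orientation: [-2.101, 2.335, -0.0]
ft_force: [-0.0, -0.5, -2.2]
width: 49.4
```

```bash

python3 -m inch '[{"tx":0,"ty":0,"tz":0.1,"ax":0,"ay":0,"az":0,"jaw":0.5},{"tx":0,"ty":0,"tz":0.1,"ax":0,"ay":0,"az":0,"jaw":0.5},{"tx":0,"ty":0,"tz":0,"ax":0,"ay":0,"az":0,"jaw":0.5}]'
```

```text
t: 22.52
ee_pos: [550.1, 301.4, 69.9]
orientation: [-2.101, 2.334, -0.001]
ft_force: [-3.4, -1.1, 9.3]
width: 49.1
```

```bash

python3 -m inch '[{"tx":0,"ty":0,"tz":0,"ax":0,"ay":0,"az":0,"jaw":0.75},{"tx":0,"ty":0,"tz":0,"ax":0,"ay":0,"az":0,"jaw":0.95},{"tx":0,"ty":0,"tz":0,"ax":0,"ay":0,"az":0,"jaw":0.95},{"tx":0,"ty":0,"tz":-1,"ax":0,"ay":0,"az":0,"jaw":0.95},{"tx":0,"ty":0,"tz":-3,"ax":0,"ay":0,"az":0,"jaw":0.95},{"tx":0,"ty":0,"tz":-3,"ax":0,"ay":0,"az":0,"jaw":0.95},{"tx":0,"ty":0,"tz":-3,"ax":0,"ay":0,"az":0,"jaw":0.95},{"tx":4.6,"ty":0.5,"tz":0,"ax":0,"ay":0,"az":0,"jaw":0.95},{"tx":4.6,"ty":0.5,"tz":0,"ax":0,"ay":0,"az":0,"jaw":0.95},{"tx":4.6,"ty":0.5,"tz":0,"ax":0,"ay":0,"az":0,"jaw":0.95},{"tx":0,"ty":0,"tz":0,"ax":0,"ay":0,"az":-7,"jaw":0.95},{"tx":0,"ty":0,"tz":0,"ax":0,"ay":0,"az":0,"jaw":0.95}]'
python3 - <<'E'
from h import *
go(519.5,165,8,-89)
b,ds=viewer.get_image('scene');W=cloud('scene',ds)
for x,y in((450,312),(551,301),(407,-308)):
    k=(abs(W[...,0]-x)<45)&(abs(W[...,1]-y)<45)&(W[...,2]>112)&(W[...,2]<130);p=W[k];print(len(p),np.round(p.mean(0)),np.percentile(p[:,2],[5,50,95]))
a,d=viewer.get_image('wrist');W=cloud('wrist',d);m=masks_of('wrist','pestle')
for q in m[:2]:
    p=W[q['pixels']&(d>0)];p=p[(p[:,2]>8)&(p[:,2]<45)];print(q['score'],cv2.minAreaRect(p[:,:2].astype(np.float32)),np.percentile(p[:,2],[5,50,98]))
E
```

```text
t: 24.02
ee_pos: [520.1, 165.0, 168.7]
orientation: [-2.238, 2.205, 0.0]
ft_force: [-0.4, 0.2, -0.5]
width: 83.8
t 24.025 p [520.1 165.  168.7] rv [-2.238  2.205  0.   ] F [-0.43  0.25 -0.54] w 83.75650137597809
[[0.015, -1.0, -0.0], [-1.0, -0.015, 0.0], [-0.0, 0.0, -1.0]]
shift cm [-0.    0.06 16.07] jaw ang -89.1 az -0.1 tilt fix ax,ay [ 0.  0. -0.]
336 [450. 313. 120.] [113.03329503 120.45214168 122.76115271]
398 [552. 300. 120.] [113.12194944 120.65790872 122.79525199]
501 [ 412. -305.  120.] [113.39033042 121.40043354 123.54289537]
0.75 ((519.2928466796875, 166.50538635253906), (150.07891845703125, 30.769859313964844), 0.8225237131118774) [24.98645753 31.91073042 36.65632397]
```

```bash

python3 -m inch '[{"tx":-0.1,"ty":0,"tz":4,"ax":0,"ay":0,"az":0,"jaw":0.7},{"tx":0,"ty":0,"tz":4,"ax":0,"ay":0,"az":0,"jaw":0.7},{"tx":0,"ty":0,"tz":4,"ax":0,"ay":0,"az":0,"jaw":0.7},{"tx":0,"ty":0,"tz":3,"ax":0,"ay":0,"az":0,"jaw":0.7},{"tx":0,"ty":0,"tz":1,"ax":0,"ay":0,"az":0,"jaw":0.7},{"tx":0,"ty":0,"tz":0,"ax":0,"ay":0,"az":0,"jaw":0.7},{"tx":0,"ty":0,"tz":0,"ax":0,"ay":0,"az":0,"jaw":0.1},{"tx":0,"ty":0,"tz":0,"ax":0,"ay":0,"az":0,"jaw":0.1},{"tx":0,"ty":0,"tz":0,"ax":0,"ay":0,"az":0,"jaw":0.1},{"tx":0,"ty":0,"tz":0,"ax":0,"ay":0,"az":0,"jaw":0.1},{"tx":0,"ty":0,"tz":0,"ax":0,"ay":0,"az":0,"jaw":0.1}]'
python3 -m inch '[{"tx":0,"ty":0,"tz":-2,"ax":0,"ay":0,"az":0,"jaw":0.1},{"tx":0,"ty":0,"tz":-3,"ax":0,"ay":0,"az":0,"jaw":0.1},{"tx":0,"ty":0,"tz":-3,"ax":0,"ay":0,"az":0,"jaw":0.1},{"tx":0,"ty":0,"tz":-3,"ax":0,"ay":0,"az":0,"jaw":0.1},{"tx":0,"ty":0,"tz":-1,"ax":0,"ay":0,"az":0,"jaw":0.1},{"tx":0,"ty":0,"tz":0,"ax":0,"ay":0,"az":0,"jaw":0.1}]'
python3 -c "
from h import *
go(665,-22,50,6)"
```

```text
t: 25.55
ee_pos: [520.3, 166.5, 8.5]
orientation: [-2.24, 2.202, -0.0]
ft_force: [0.4, 0.3, 0.5]
width: 15.4
t: 26.3
ee_pos: [520.4, 166.5, 128.5]
orientation: [-2.24, 2.202, -0.001]
ft_force: [-1.6, -0.5, 0.0]
width: 8.8
t 26.3 p [520.4 166.5 128.5] rv [-2.240e+00  2.202e+00 -1.000e-03] F [-1.56 -0.5   0.04] w 8.774349869365986
[[0.017, -1.0, 0.001], [-1.0, -0.017, 0.0], [-0.0, -0.001, -1.0]]
shift cm [ 19.09 -14.14   7.86] jaw ang -89.0 az -95.0 tilt fix ax,ay [-0.05  0.01 -0.  ]
```

```bash
python3 - <<'E'
from h import *
a,d=viewer.get_image('wrist');W=cloud('wrist',d);m=masks_of('wrist','pestle')
for q in m[:2]:
    p=W[q['pixels']&(d>0)];print(q['score'],cv2.minAreaRect(p[:,:2].astype(np.float32)),np.percentile(p[:,2],[5,50,98]))
b,ds=viewer.get_image('scene')
c=np.hstack([cv2.resize(a,(400,300)),cv2.resize(b[60:240,200:440],(400,300))]);cv2.imwrite('pics/w2.png',c[:,:,::-1])
E
```

```text
0.61 ((512.6622314453125, 166.32308959960938), (163.3501739501953, 32.04078674316406), 1.0205236673355103) [24.33239351 31.45389046 35.99801445]
```

View pics/w2.png

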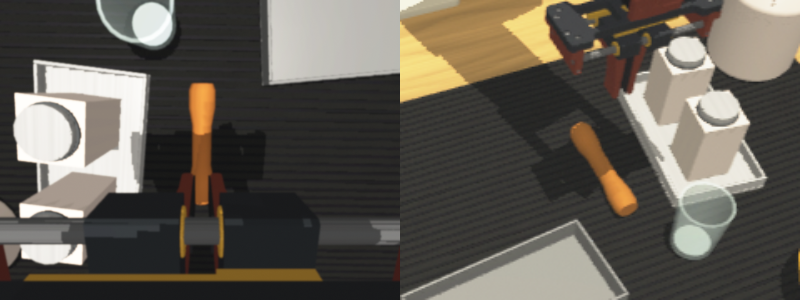

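The pestle slipped out and still lies at (519,166), while both tray canisters stand upright. I'll grip lower, close fully and wait longer.

```bash

python3 -m inch '[{"tx":0,"ty":0,"tz":2,"ax":0,"ay":0,"az":0,"jaw":0.7},{"tx":0,"ty":0,"tz":3,"ax":0,"ay":0,"az":0,"jaw":0.7},{"tx":0,"ty":0,"tz":3,"ax":0,"ay":0,"az":0,"jaw":0.7},{"tx":0,"ty":0,"tz":3,"ax":0,"ay":0,"az":0,"jaw":0.7},{"tx":0,"ty":0,"tz":1,"ax":0,"ay":0,"az":0,"jaw":0.7},{"tx":0,"ty":0,"tz":0.2,"ax":0,"ay":0,"az":0,"jaw":0.7},{"tx":0,"ty":0,"tz":0.1,"ax":0,"ay":0,"az":0,"jaw":0.7},{"tx":0,"ty":0,"tz":0.1,"ax":0,"ay":0,"az":0,"jaw":0.7},{"tx":0,"ty":0,"tz":0,"ax":0,"ay":0,"az":0,"jaw":0.7}]'
python3 -m inch '[{"tx":0,"ty":0,"tz":0,"ax":0,"ay":0,"az":0,"jaw":0},{"tx":0,"ty":0,"tz":0,"ax":0,"ay":0,"az":0,"jaw":0},{"tx":0,"ty":0,"tz":0,"ax":0,"ay":0,"az":0,"jaw":0},{"tx":0,"ty":0,"tz":0,"ax":0,"ay":0,"az":0,"jaw":0},{"tx":0,"ty":0,"tz":0,"ax":0,"ay":0,"az":0,"jaw":0},{"tx":0,"ty":0,"tz":0,"ax":0,"ay":0,"az":0,"jaw":0},{"tx":0,"ty":0,"tz":0,"ax":0,"ay":0,"az":0,"jaw":0},{"tx":0,"ty":0,"tz":0,"ax":0,"ay":0,"az":0,"jaw":0}]'
```

```text
t: 27.58
ee_pos: [520.6, 166.6, 5.0]
orientation: [-2.239, 2.202, -0.001]
ft_force: [-0.2, 0.3, -0.3]
width: 61.6
t: 28.58
ee_pos: [520.2, 166.5, 4.4]
orientation: [2.24, -2.203, -0.0]
ft_force: [0.1, 0.6, 0.9]
width: 0.5
```

```bash
python3 - <<'E'
from h import *
a,d=viewer.get_image('wrist');b,ds=viewer.get_image('scene')
W=cloud('scene',ds);m=masks_of('scene','pestle')
for q in m[:2]:
    p=W[q['pixels']&(ds>0)];print(q['score'],cv2.minAreaRect(p[:,:2].astype(np.float32)),np.percentile(p[:,2],[5,50,98]))
c=np.hstack([cv2.resize(a,(400,300)),cv2.resize(b[90:210,250:410],(400,300))]);cv2.imwrite('pics/w3.png',c[:,:,::-1])
E
```

```text
0.79 ((521.4384155273438, 166.22584533691406), (150.211181640625, 28.85943603515625), 0.2972971796989441) [19.60347478 31.54091045 37.86784747]
```

View pics/w3.png

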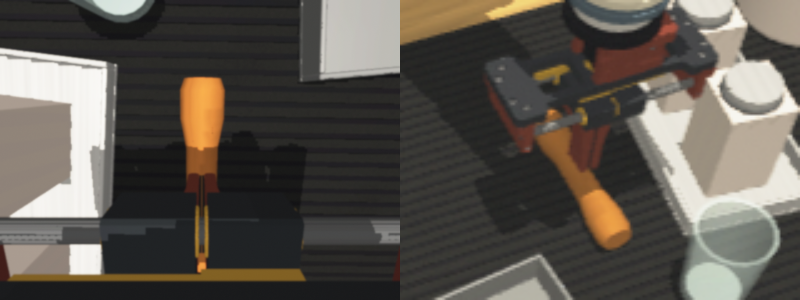

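```bash

python3 -m inch '[{"tx":0,"ty":0,"tz":-0.5,"ax":0,"ay":0,"az":0,"jaw":0},{"tx":0,"ty":0,"tz":-1,"ax":0,"ay":0,"az":0,"jaw":0},{"tx":0,"ty":0,"tz":-1,"ax":0,"ay":0,"az":0,"jaw":0},{"tx":0,"ty":0,"tz":-1,"ax":0,"ay":0,"az":0,"jaw":0},{"tx":0,"ty":0,"tz":-1,"ax":0,"ay":0,"az":0,"jaw":0},{"tx":0,"ty":0,"tz":-0.5,"ax":0,"ay":0,"az":0,"jaw":0},{"tx":0,"ty":0,"tz":0,"ax":0,"ay":0,"az":0,"jaw":0}]'
python3 - <<'E'
from h import *
b,ds=viewer.get_image('scene');W=cloud('scene',ds);m=masks_of('scene','pestle')
for q in m[:2]:
    p=W[q['pixels']&(ds>0)];print(q['score'],q['location'],cv2.minAreaRect(p[:,:2].astype(np.float32)),np.percentile(p[:,2],[5,50,98]))
cv2.imwrite('pics/w4.png',cv2.resize(b[90:210,250:410],(640,480))[:,:,::-1]);st()
E
```

```text
t: 29.6
ee_pos: [520.5, 166.6, 54.8]
orientation: [-2.24, 2.202, -0.001]
ft_force: [-0.6, 0.0, -0.0]
width: 0.4
0.79 [325.2, 161.0] ((519.578857421875, 172.72084045410156), (153.25601196289062, 43.747371673583984), 0.6893491148948669) [18.242803   31.23840438 37.42601898]
t 29.7 p [520.  166.4  54.2] rv [ 2.24  -2.202 -0.   ] F [ 0.52 -0.97  0.94] w 0.24359837751561086
[[0.017, -1.0, -0.0], [-1.0, -0.017, -0.0], [0.0, 0.0, -1.0]]
```

View pics/w4.png

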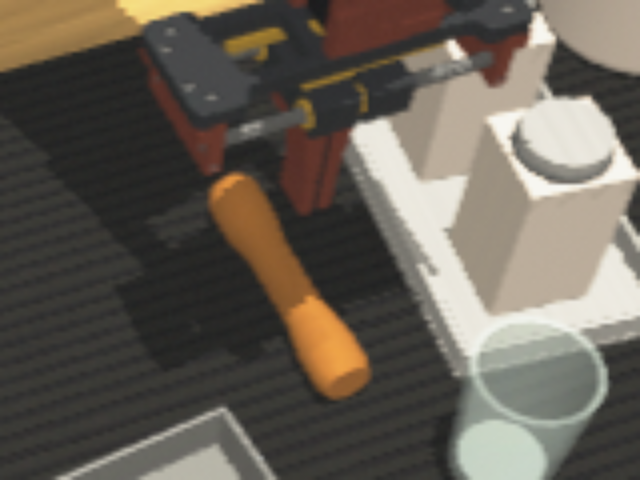

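The closed fingers are straight, and the pestle lies unmoved beneath them. The compliant fingers splay into a V and slip off it when squeezed fully, so I'll squeeze only to about 0.2.

```bash

python3 -m inch '[{"tx":0,"ty":0,"tz":0,"ax":0,"ay":0,"az":0,"jaw":0.6},{"tx":0,"ty":0,"tz":0,"ax":0,"ay":0,"az":0,"jaw":0.6},{"tx":0,"ty":0,"tz":0,"ax":0,"ay":0,"az":0,"jaw":0.6},{"tx":0,"ty":0,"tz":0,"ax":0,"ay":0,"az":0,"jaw":0.6},{"tx":0,"ty":0,"tz":2,"ax":0,"ay":0,"az":0,"jaw":0.6},{"tx":0,"ty":0,"tz":2,"ax":0,"ay":0,"az":0,"jaw":0.6},{"tx":0,"ty":0,"tz":0.7,"ax":0,"ay":0,"az":0,"jaw":0.6},{"tx":0,"ty":0,"tz":0.2,"ax":0,"ay":0,"az":0,"jaw":0.6},{"tx":0,"ty":0,"tz":0,"ax":0,"ay":0,"az":0,"jaw":0.2},{"tx":0,"ty":0,"tz":0,"ax":0,"ay":0,"az":0,"jaw":0.2},{"tx":0,"ty":0,"tz":0,"ax":0,"ay":0,"az":0,"jaw":0.2},{"tx":0,"ty":0,"tz":0,"ax":0,"ay":0,"az":0,"jaw":0.2}]'
python3 -m inch '[{"tx":0,"ty":0,"tz":0,"ax":0,"ay":0,"az":0,"jaw":0.2},{"tx":0,"ty":0,"tz":0,"ax":0,"ay":0,"az":0,"jaw":0.2},{"tx":0,"ty":0,"tz":-0.3,"ax":0,"ay":0,"az":0,"jaw":0.2},{"tx":0,"ty":0,"tz":-0.7,"ax":0,"ay":0,"az":0,"jaw":0.2},{"tx":0,"ty":0,"tz":-1,"ax":0,"ay":0,"az":0,"jaw":0.2},{"tx":0,"ty":0,"tz":-1,"ax":0,"ay":0,"az":0,"jaw":0.2},{"tx":0,"ty":0,"tz":-1,"ax":0,"ay":0,"az":0,"jaw":0.2},{"tx":0,"ty":0,"tz":0,"ax":0,"ay":0,"az":0,"jaw":0.2}]'
cat > pz.py <<'E'
from h import *
b,ds=viewer.get_image('scene');W=cloud('scene',ds);m=masks_of('scene','pestle')
for q in m[:2]:
    p=W[q['pixels']&(ds>0)];print(q['score'],q['location'],cv2.minAreaRect(p[:,:2].astype(np.float32)),np.percentile(p[:,2],[5,50,98]))
go(665,-22,50,6)
E
python3 pz.py
```

```text
t: 31.2
ee_pos: [520.4, 166.5, 5.7]
orientation: [-2.24, 2.202, -0.0]
ft_force: [1.1, -0.1, -0.0]
width: 18.8
t: 32.2
ee_pos: [521.0, 166.7, 46.5]
orientation: [-2.239, 2.201, -0.002]
ft_force: [-0.1, -1.1, 0.8]
width: 17.7
0.6 [323.9, 163.6] ((520.7335205078125, 171.6815643310547), (151.0869598388672, 43.300811767578125), 0.9518197178840637) [ 6.72459408 31.1225549  37.7443673 ]
t 32.3 p [520.2 166.5  45.6] rv [-2.24   2.202 -0.   ] F [-0.18 -0.82  0.54] w 17.76929441352015
[[0.017, -1.0, 0.0], [-1.0, -0.017, 0.0], [-0.0, -0.0, -1.0]]
shift cm [ 19.09 -14.16  -0.44] jaw ang -89.0 az -95.0 tilt fix ax,ay [-0.02  0.01  0.  ]
```

```bash
cat > fing.py <<'E'
from h import *
o=get_obs();R=cv2.Rodrigues(np.array(o['orientation']))[0];p0=np.array(o['ee_pos'])
for n in('scene','wrist'):
    b,ds=viewer.get_image(n);W=cloud(n,ds);T=(W-p0)@R
    k=(ds>0)&(abs(T[...,0])<60)&(abs(T[...,1])<25)&(T[...,2]>-80)&(T[...,2]<15)
    im=b.astype(int);red=(im[...,0]>1.6*im[...,1])&(im[...,1]<80);k&=red
    print(n)
    for z in range(-64,16,6):
        q=T[k&(T[...,2]>=z)&(T[...,2]<z+6)]
        if len(q)>3:
            L=q[q[:,0]<0,0];H=q[q[:,0]>=0,0];f=lambda a:np.round(np.percentile(a,[5,95]),1) if len(a)>2 else None
            print(z,len(q),'neg',f(L),'pos',f(H),'y',np.round(np.percentile(q[:,1],[5,95]),1))
cv2.imwrite('pics/f.png',cv2.resize(viewer.get_image('scene')[0][90:195,260:400],(800,600),interpolation=cv2.INTER_CUBIC)[:,:,::-1])
E
python3 fing.py
```

```text
scene
-64 23 neg [-17.3 -11.9] pos [11.4 16.5] y [-12.6   8.9]
-58 23 neg [-16.1 -11.9] pos [11.7 16.9] y [-11.9   9. ]
-52 24 neg [-17.  -11.1] pos [11.4 16.9] y [-12.6   6.9]
-46 17 neg [-17.  -11.1] pos [11.8 16.8] y [-12.3   6.7]
wrist
-64 166 neg [-16.6  -9.6] pos [11.  17.7] y [-11.3  -9.1]
-58 156 neg [-16.7  -9.7] pos [ 9.4 17.9] y [-11.4  -9.4]
-52 130 neg [-16.9  -9.7] pos [10.8 17.7] y [-11.4  -9.6]
-46 119 neg [-16.4  -9.5] pos [ 9.3 17.6] y [-11.3   7.7]
-40 12 neg [-14.9 -12.1] pos [13.2 16.9] y [-11.1 -10.6]
8 28 neg [-5.5 -1.9] pos [1.2 6.7] y [-17.9  24.2]
14 61 neg [-6.3 -2.5] pos [4.3 7.1] y [-17.5  23.7]
```

View pics/f.png

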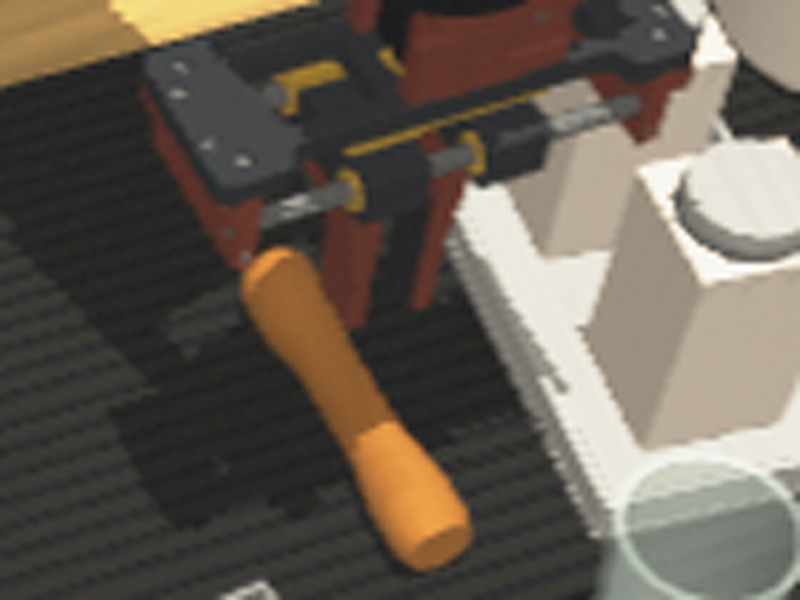

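The fingers in the image end about 40 mm above the reported TCP. That explains the 49 mm width, since I had been gripping the canisters by their 50 mm lids, and it also explains the missed pestle. I'll measure where the tips really end.

```bash
python3 - <<'E'
from h import *
o=get_obs();R=cv2.Rodrigues(np.array(o['orientation']))[0];p0=np.array(o['ee_pos'])
for n in('scene','wrist'):
    b,ds=viewer.get_image(n);W=cloud(n,ds);T=(W-p0)@R
    k=(ds>0)&(abs(T[...,0])>8)&(abs(T[...,0])<20)&(abs(T[...,1])<14)&(T[...,2]>-64)&(T[...,2]<0)
    print(n,k.sum(),np.histogram(T[k][:,2],np.arange(-64,1,4)))
E
```

```text
scene 135 (array([22, 22, 24, 26, 24, 14,  3,  0,  0,  0,  0,  0,  0,  0,  0,  0]), array([-64, -60, -56, -52, -48, -44, -40, -36, -32, -28, -24, -20, -16,
       -12,  -8,  -4,   0]))
wrist 865 (array([189, 144, 132, 158,  98, 127,  17,   0,   0,   0,   0,   0,   0,
         0,   0,   0]), array([-64, -60, -56, -52, -48, -44, -40, -36, -32, -28, -24, -20, -16,
       -12,  -8,  -4,   0]))
```

```bash

python3 -m inch '[{"tx":0,"ty":0,"tz":1,"ax":0,"ay":0,"az":0,"jaw":0.6},{"tx":0,"ty":0,"tz":1,"ax":0,"ay":0,"az":0,"jaw":0.6},{"tx":0,"ty":0,"tz":1,"ax":0,"ay":0,"az":0,"jaw":0.6},{"tx":0,"ty":0,"tz":1,"ax":0,"ay":0,"az":0,"jaw":0.6},{"tx":0,"ty":0,"tz":1,"ax":0,"ay":0,"az":0,"jaw":0.6},{"tx":0,"ty":0,"tz":1,"ax":0,"ay":0,"az":0,"jaw":0.6},{"tx":0,"ty":0,"tz":0.7,"ax":0,"ay":0,"az":0,"jaw":0.6},{"tx":0,"ty":0,"tz":0.4,"ax":0,"ay":0,"az":0,"jaw":0.6},{"tx":0,"ty":0,"tz":0.2,"ax":0,"ay":0,"az":0,"jaw":0.6},{"tx":0,"ty":0,"tz":0,"ax":0,"ay":0,"az":0,"jaw":0.6}]'
python3 -c "
from h import *
st()"
```

```text
t: 33.8
ee_pos: [520.3, 166.5, -27.6]
orientation: [-2.24, 2.203, -0.0]
ft_force: [-0.7, 0.2, 0.1]
width: 52.8
t 33.8 p [520.3 166.5 -27.6] rv [-2.24   2.203 -0.   ] F [-0.73  0.21  0.12] w 52.82928204210534
[[0.017, -1.0, 0.0], [-1.0, -0.017, 0.0], [-0.0, -0.0, -1.0]]
```

```bash

python3 -m inch '[{"tx":0,"ty":0,"tz":0.2,"ax":0,"ay":0,"az":0,"jaw":0.6},{"tx":0,"ty":0,"tz":0.1,"ax":0,"ay":0,"az":0,"jaw":0.6},{"tx":0,"ty":0,"tz":0,"ax":0,"ay":0,"az":0,"jaw":0.1},{"tx":0,"ty":0,"tz":0,"ax":0,"ay":0,"az":0,"jaw":0.1},{"tx":0,"ty":0,"tz":0,"ax":0,"ay":0,"az":0,"jaw":0.1},{"tx":0,"ty":0,"tz":0,"ax":0,"ay":0,"az":0,"jaw":0.1},{"tx":0,"ty":0,"tz":0,"ax":0,"ay":0,"az":0,"jaw":0.1},{"tx":0,"ty":0,"tz":0,"ax":0,"ay":0,"az":0,"jaw":0.1}]'
python3 -m inch '[{"tx":0,"ty":0,"tz":-1,"ax":0,"ay":0,"az":0,"jaw":0.1},{"tx":0,"ty":0,"tz":-2,"ax":0,"ay":0,"az":0,"jaw":0.1},{"tx":0,"ty":0,"tz":-2,"ax":0,"ay":0,"az":0,"jaw":0.1},{"tx":0,"ty":0,"tz":-2,"ax":0,"ay":0,"az":0,"jaw":0.1},{"tx":0,"ty":0,"tz":-2,"ax":0,"ay":0,"az":0,"jaw":0.1},{"tx":0,"ty":0,"tz":-1,"ax":0,"ay":0,"az":0,"jaw":0.1},{"tx":0,"ty":0,"tz":0,"ax":0,"ay":0,"az":0,"jaw":0.1}]'
python3 pz.py
```

```text
t: 34.8
ee_pos: [520.2, 166.5, -30.6]
orientation: [-2.24, 2.203, -0.0]
ft_force: [0.0, -0.5, -0.2]
width: 24.1
t: 35.67
ee_pos: [520.7, 166.6, 70.1]
orientation: [-2.239, 2.202, -0.001]
ft_force: [0.1, 0.5, -0.6]
width: 24.0
0.76 [335.9, 144.5] ((494.7328186035156, 183.7034912109375), (64.3052749633789, 209.91783142089844), 70.46739196777344) [116.34265003 131.81616762 138.15496044]
t 35.775 p [519.8 166.4  69. ] rv [ 2.24  -2.202 -0.   ] F [-0.42  0.26 -1.27] w 23.809863194727637
[[0.017, -1.0, -0.001], [-1.0, -0.017, -0.0], [0.0, 0.001, -1.0]]
shift cm [ 19.08 -14.2    1.89] jaw ang -89.0 az -95.0 tilt fix ax,ay [ 0.03 -0.01  0.  ]
```

```bash

python3 -m inch '[{"tx":2,"ty":-1.5,"tz":0,"ax":0,"ay":0,"az":0,"jaw":0.1},{"tx":3.8,"ty":-2.8,"tz":0,"ax":0,"ay":0,"az":0,"jaw":0.1},{"tx":4,"ty":-3,"tz":0,"ax":0,"ay":0,"az":0,"jaw":0.1},{"tx":4,"ty":-3,"tz":0,"ax":0,"ay":0,"az":0,"jaw":0.1},{"tx":3.3,"ty":-2.4,"tz":0,"ax":0,"ay":0,"az":0,"jaw":0.1},{"tx":2,"ty":-1.5,"tz":0,"ax":0,"ay":0,"az":0,"jaw":0.1}]'
python3 -m inch '[{"tx":0,"ty":0,"tz":0,"ax":0,"ay":0,"az":-9.5,"jaw":0.1},{"tx":0,"ty":0,"tz":0,"ax":0,"ay":0,"az":-9.5,"jaw":0.1},{"tx":0,"ty":0,"tz":0,"ax":0,"ay":0,"az":-9.5,"jaw":0.1},{"tx":0,"ty":0,"tz":0,"ax":0,"ay":0,"az":-9.5,"jaw":0.1},{"tx":0,"ty":0,"tz":0,"ax":0,"ay":0,"az":-9.5,"jaw":0.1},{"tx":0,"ty":0,"tz":0,"ax":0,"ay":0,"az":-9.5,"jaw":0.1},{"tx":0,"ty":0,"tz":0,"ax":0,"ay":0,"az":-9.5,"jaw":0.1},{"tx":0,"ty":0,"tz":0,"ax":0,"ay":0,"az":-9.5,"jaw":0.1},{"tx":0,"ty":0,"tz":0,"ax":0,"ay":0,"az":-9.5,"jaw":0.1},{"tx":0,"ty":0,"tz":0,"ax":0,"ay":0,"az":-9.5,"jaw":0.1},{"tx":0,"ty":0,"tz":0,"ax":0,"ay":0,"az":0,"jaw":0.1}]'
python3 pz.py
```

```text
t: 36.52
ee_pos: [665.8, -24.0, 68.0]
orientation: [2.238, -2.203, -0.002]
ft_force: [-0.4, 0.0, -0.5]
width: 23.5
t: 37.9
ee_pos: [664.6, -22.0, 68.1]
orientation: [-3.137, -0.161, 0.003]
ft_force: [0.0, -0.1, -2.1]
width: 23.5
0.89 [247.6, 224.5] ((651.8497314453125, -4.37200927734375), (183.3149871826172, 124.3905029296875), 84.60407257080078) [119.70596754 130.47001269 136.17838945]
t 38.0 p [664.9 -22.1  68.6] rv [-3.137e+00 -1.580e-01  2.000e-03] F [ 0.37 -0.03 -1.59] w 23.882369908724378
[[0.995, 0.101, -0.001], [0.101, -0.995, 0.0], [-0.001, -0.0, -1.0]]
shift cm [ 0.01 -0.01  1.86] jaw ang 5.8 az -0.2 tilt fix ax,ay [-0.01  0.07  0.  ]
```

```bash

python3 -m inch '[{"tx":0,"ty":0,"tz":1.5,"ax":0,"ay":0,"az":0,"jaw":0.1},{"tx":0,"ty":0,"tz":2.5,"ax":0,"ay":0,"az":0,"jaw":0.1},{"tx":0,"ty":0,"tz":2.5,"ax":0,"ay":0,"az":0,"jaw":0.1},{"tx":0,"ty":0,"tz":1.5,"ax":0,"ay":0,"az":0,"jaw":0.1},{"tx":0,"ty":0,"tz":0.8,"ax":0,"ay":0,"az":0,"jaw":0.1},{"tx":0,"ty":0,"tz":0.4,"ax":0,"ay":0,"az":0,"jaw":0.1},{"tx":0,"ty":0,"tz":0.2,"ax":0,"ay":0,"az":0,"jaw":0.1},{"tx":0,"ty":0,"tz":0,"ax":0,"ay":0,"az":0,"jaw":0.1}]'
```

```text
t: 39.0
ee_pos: [665.8, -22.1, -24.1]
orientation: [3.137, 0.163, 0.001]
ft_force: [0.1, 0.3, -1.0]
width: 23.7
```

```bash

python3 -m inch '[{"tx":0,"ty":0,"tz":0.1,"ax":0,"ay":0,"az":0,"jaw":0.1},{"tx":0,"ty":0,"tz":0.1,"ax":0,"ay":0,"az":0,"jaw":0.1},{"tx":0,"ty":0,"tz":0,"ax":0,"ay":0,"az":0,"jaw":0.35},{"tx":0,"ty":0,"tz":0,"ax":0,"ay":0,"az":0,"jaw":0.5},{"tx":0,"ty":0,"tz":0,"ax":0,"ay":0,"az":0,"jaw":0.5},{"tx":0,"ty":0,"tz":-1,"ax":0,"ay":0,"az":0,"jaw":0.5},{"tx":0,"ty":0,"tz":-4,"ax":0,"ay":0,"az":0,"jaw":0.5},{"tx":0,"ty":0,"tz":-5,"ax":0,"ay":0,"az":0,"jaw":0.5},{"tx":0,"ty":0,"tz":-5,"ax":0,"ay":0,"az":0,"jaw":0.5},{"tx":-4,"ty":0,"tz":-2,"ax":0,"ay":0,"az":0,"jaw":0.5},{"tx":-5,"ty":0,"tz":0,"ax":0,"ay":0,"az":0,"jaw":0.5},{"tx":-5,"ty":0,"tz":0,"ax":0,"ay":0,"az":0,"jaw":0.5}]'
python3 -m inch '[{"tx":-5,"ty":0,"tz":-1,"ax":0,"ay":0,"az":0,"jaw":0.5},{"tx":-4,"ty":0,"tz":0,"ax":0,"ay":0,"az":0,"jaw":0.5},{"tx":0,"ty":0,"tz":0,"ax":0,"ay":0,"az":0,"jaw":0.5}]'
python3 - <<'E'
from h import *
st()
for n in('scene','top'):
    im,d=viewer.get_image(n);W=cloud(n,d)
    for th in('canister0','pestle','glass_cup','funnel'):
        for m in masks_of(n,th)[:3]:
            p=W[m['pixels']&(d>0)];z=np.percentile(p[:,2],95);tp=p[p[:,2]>z-6]
            r=cv2.minAreaRect(tp[:,:2].astype(np.float32))
            print(n,th,round(m['score'],2),'z95 %.0f'%z,np.round(r[0]),np.round(r[1]),round(r[2]))
    # lid flatness / body square at shoulder
    for cx,cy in((408,-308),(447,312),(550,301)):
        k=(np.hypot(W[...,0]-cx,W[...,1]-cy)<22)&(W[...,2]>112);q=W[k]
        if len(q)>20:
            c,*_=np.linalg.lstsq(np.c_[q[:,:2],np.ones(len(q))],q[:,2],rcond=None)
            print(n,'lid',np.round(q.mean(0)),'slope',np.round(c[:2],3))
    cv2.imwrite('pics/end_%s.png'%n,im[:,:,::-1])
E
```

```text
t: 40.5
ee_pos: [525.1, -36.8, 144.5]
orientation: [3.137, 0.164, 0.003]
ft_force: [-0.3, -0.4, -0.2]
width: 43.9
t: 40.88
ee_pos: [434.2, -46.1, 154.0]
orientation: [-3.137, -0.162, 0.001]
ft_force: [0.9, 0.3, -0.3]
width: 44.0
t 40.875 p [434.2 -46.1 154. ] rv [-3.137e+00 -1.620e-01  1.000e-03] F [ 0.94  0.3  -0.32] w 44.04504790221339
[[0.995, 0.103, -0.0], [0.103, -0.995, 0.0], [-0.0, -0.0, -1.0]]
scene canister0 0.95 z95 122 [447. 314.] [50. 49.] 77
scene canister0 0.87 z95 122 [550. 301.] [48. 50.] 57
scene canister0 0.84 z95 123 [ 409. -306.] [48. 49.] 61
scene pestle 0.68 z95 27 [517. 307.] [131. 271.] 84
scene glass_cup 0.82 z95 90 [661. 227.] [66. 67.] 66
scene funnel 0.89 z95 77 [ 670. -229.] [16. 15.] 49
scene lid [ 408. -308.  122.] slope [-0.    -0.002]
scene lid [448. 311. 121.] slope [-0.028  0.074]
scene lid [550. 300. 121.] slope [-0.024  0.034]
top canister0 0.89 z95 125 [ 407. -309.] [48. 48.] 60
top canister0 0.64 z95 122 [444. 311.] [47. 48.] 1
top canister0 0.61 z95 122 [548. 299.] [48. 49.] 2
top pestle 0.69 z95 51 [ 459. -314.] [131. 230.] 84
top pestle 0.61 z95 42 [665. -26.] [ 25. 149.] 5
top glass_cup 0.66 z95 90 [659. 223.] [66. 64.] 45
top glass_cup 0.2 z95 125 [ 407. -309.] [48. 48.] 60
top funnel 0.6 z95 76 [ 665. -233.] [14. 15.] 3
top lid [ 408. -308.  123.] slope [ 0.007 -0.011]
top lid [447. 312. 121.] slope [ 0.    -0.013]
top lid [550. 301. 121.] slope [-0.013 -0.003]
```

View pics/end_scene.png

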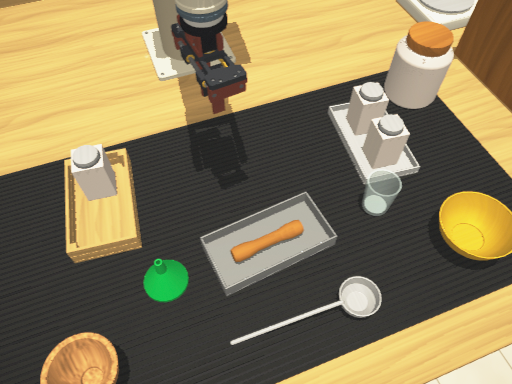

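The end picture shows one canister upright in the crate (92,172), two in the tray (368,108 and 386,140) and the pestle in the caddy (268,240). The cup and funnel haven't moved and the arm is clear.

```bash
python3 -c "
from h import *
print(ctrl.close_job())"
```

```text
the job is handed in; nothing more can be done
None
```

The shelf is cleared and I handed the job in at about 41 s on the robot's clock. No verdict was reported.

- **Canisters:** By weight, the right-hand one was full (about 5.5 N) and went into the crate. The middle (about 3.2 N) and left (about 2.3 N) ones were empty and went into the tray. I lowered each in 1 mm steps until it touched, with about 12–15 N of added upward force at the wrist.
- **Pestle:** It lies along the utensil box, close to the middle.

**Last checks:**
- **Height and position:** The lids sit at 121–123 mm, which is right for canisters standing on the bin floors. Each canister is within a few millimetres of where I aimed it, and well inside the limits.
- **Uprightness:** In the top view the lids slope at most about 0.02 rad.
- **Cup and funnel:** The funnel has not shifted. The cup looks undisturbed, but I have no measured starting position for it because the networks missed it in the first pictures.

**What failed or disagreed:**
- **Finger length:** In the images the fingers end about 40 mm above the reported tool point. I therefore held the canisters by their 50 mm lids (jaw reading 49 mm), not by their bodies. They stayed secure.
- **Missed pestle grasps:** The same offset made the first three tries at the pestle close above it. I first blamed bending fingers, then measured the offset, and the fourth try worked.
- **Noisy checks:** One scene-view fit gave a tray lid slope of 0.07 rad, which the top view did not support. The pestle network also gave two false hits on the tray and crate.

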